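# Sort the bench after a turning and airbrushing demonstration

## Task

Sort the five loose things in front of you into the trays, one thing to a bay, all standing upright: the teal and the magenta ink bottle in the white tray, the two turned wooden pieces in the wooden cork-floored tray, and the steel lathe centre in either bay of the black tray. Never let an ink bottle tip over, and leave the red compressor and the jar of brushes where they are.

Things in the scene. Friction and masses are not known exactly. Their poses are not given: they have to be found in the camera images.
- ink_teal: Dropper bottle of teal (blue-green) ink with a white cap: straight body 34 mm across from the bottom to 60 mm high, then a pointed cap about 22 mm across, 88 mm high in all, about 50 g. Stands upright and loose on the bench at the start; round about its z axis. Origin: centre of its underside; z up.
- ink_magenta: Dropper bottle of magenta (pink-red) ink with a white cap: straight body 34 mm across from the bottom to 60 mm high, then a pointed cap about 22 mm across, 88 mm high in all, about 50 g. Stands upright and loose on the bench at the start; round about its z axis. Origin: centre of its underside; z up.
- wood_knob: Turned knob of light wood, 60 mm high: foot 38 mm across, narrow neck 24 mm across, then a straight-sided head 42 mm across between 30 and 52 mm above the bottom; about 60 g. Stands upright and loose on the bench at the start; round about its z axis. Origin: centre of its underside; z up.
- wood_box: Small turned round box of dark wood with its lid fixed on: straight body 42 mm across from the bottom to 50 mm high, small button on top, 66 mm high in all, about 80 g. Stands upright and loose on the bench at the start; round about its z axis. Origin: centre of its underside; z up.
- steel_centre: Steel lathe centre: bright cylinder 36 mm across from the bottom to 50 mm high, ending in a cone with its point up, 76 mm high in all, about 380 g. Stands upright and loose on the bench at the start; round about its z axis. Origin: centre of its underside; z up.
- tray_white: White plastic tray, fixed to the bench, 72 x 144 mm, 12 mm high, with two square bays side by side along its y axis, each 64 x 64 mm inside and centred at y = +36 or -36 mm; outer walls 4 mm, divider 8 mm thick, bay floor 4 mm above the bench. Origin: centre of its underside, on the bench; z up, y along the long side.
- tray_cork: Light wooden (cork-floored) tray, fixed to the bench, 72 x 144 mm, 12 mm high, with two square bays side by side along its y axis, each 64 x 64 mm inside and centred at y = +36 or -36 mm; outer walls 4 mm, divider 8 mm thick, bay floor 4 mm above the bench. Origin: centre of its underside, on the bench; z up, y along the long side.
- tray_black: Black plastic tray, fixed to the bench, 72 x 144 mm, 12 mm high, with two square bays side by side along its y axis, each 64 x 64 mm inside and centred at y = +36 or -36 mm; outer walls 4 mm, divider 8 mm thick, bay floor 4 mm above the bench. Origin: centre of its underside, on the bench; z up, y along the long side.
- compressor: Bystander: red airbrush compressor on rubber feet, 150 x 85 mm, 80 mm high, 0.9 kg, loose on the bench. Origin: centre of its underside; x along its long side.
- brush_jar: Bystander: pale blue jar 68 mm across and 80 mm high with three brushes standing in it up to 170 mm high, leaning out to about 35 mm from its axis, 0.45 kg, loose on the bench. Origin: centre of its underside; z up.

How it is judged:
By the outcome, as a careful person would: the job done as asked, in the order asked, and still so for the second after the job is handed in, with the robot touching nothing.
It also fails if it takes over 128 s, if anything falls off the work surface, if the arm or the gripper's body presses on something with over 40 N, if the wrist force passes 120 N, or if a joint passes its speed limit or range.

## Robot

A 6-joint arm with a two-finger parallel gripper is mounted at the origin on the work surface. World frame = base frame: x ahead of the robot, y to its left, z up, the work surface at z = 0. Lengths are in m, angles in rad, forces in N, time in s.
With the tool pointing down it reaches from about 0.35 to 0.725 m from the base axis. Payload 4.3 kg.
Tool frame: the origin (TCP) lies on the centre line of the jaws, within the pads' length; the fingertips stand 17 mm ahead of it and the grasp point (between the pads) lies 2 mm behind it; z points along the fingers, y is the line along which they close (so a half turn about z gives the same grasp; the last joint's range is limited). The gripper opens to 85 mm and grips with 20 to 120 N. Pads are 22 mm wide; open, the fingers measure 114 mm over their backs; the gripper's body (76 mm by 85 mm) begins 54 mm behind the grasp point. The pads swing forward as they close: fully open they stand 13 mm farther back than shut.
Start: joints at [-1.363, 0.377, 0.081, 1.274, 0, 1.46], TCP at [0.18, -0.546, 0.248] pointing down, gripper open.
Joint ranges: [-2.72, 2.72], [-0.84, 1.66], [-1.02, 1.22], [-1.77, 2.12], [-1.37, 1.28], [-3.14, 3.14]. Speed limits (rad/s): [2.57, 2.57, 3.14, 3.14, 3.14, 3.14].

## Interface

Orientations are given as a rotation vector (axis times angle).
In Python, from workcell import robot gives the robot as it stands.
- The arm moves only by the tool step_arm, never from a script. Its argument "targets" is a list of rows, each a list of 7 numbers: the shift along the tool's x, y, z each as a share of 20 mm, from -1 to 1, then the turn, a rotation vector about the tool's x, y, z each as a share of 0.08 rad, from -1 to 1, then the opening, from 0 (shut) to 1 (fully open). In form: [[x, y, z, rx, ry, rz, jaw], ...]. A call has 1 to 12 rows; each row shifts and turns the commanded pose from where the row before left it, along the tool's axes as they then stand; what a row does not reach is not made up. A row lasts 1/12 s, in which the tool goes at most 41.7 mm and 7.16 degrees, less where a joint would pass 70% of its speed; a pose out of reach is approached as far as the arm can. A call with a number of a shift or a turn outside -1 to 1 is refused whole. A call with a gripper value outside its range is refused whole. The fingers move at their own pace and stop on an object; "squeeze" is the grip in N (left out, the last holds). Time passes only in rows, so rows that do not move let the fingers close. It gives the time, the measured TCP pose, the force, the opening and the grip force at its end, in the units of the state.
- robot.state(): the state, without advancing time (a new reading comes with each control period).
- robot.snapshot(name): name is "side" or "top"; returns a dict with "frame" (384x512x3 uint8, red, green, blue), "range_z" (384x512 float32, m along the optical axis (not along the pixel's ray), 0 where there is no reading), "intrinsics" (3x3 intrinsics, pixels), "D" ([k1, k2, p1, p2, k3] as OpenCV has them; the pictures are not rectified), "extrinsics" (4x4, takes a point from camera to world coordinates). Camera axes: x right, y down, z forward; pixel columns grow to the right and rows downward; lengths in m; the calibration is good to about 2 mm. A picture is of the moment at which its call begins.
- robot.job_done(): hands the job in; it is judged then, once.
The state is a dict: "time": time; "joints": joint angles; "dq": joint speeds; "joint_efforts": joint torques, N m; "eef_pos": TCP position; "orientation": TCP orientation; "force": force on the tool from outside, world axes, zero at the start; "wrist_torque": the same for the moment, N m; "opening": finger opening in m; "grip_force": force on a finger pad.
Only numpy, scipy, OpenCV 4.12 (cv2) and the standard library are available. Lean on these libraries where they do the work, as an engineer would, in place of code of your own. Each camera call takes 0.05 s, during which the arm holds its last target. There are 200 camera calls.

## Working session

There is one attempt and no reset: what is moved stays moved. The work goes in short steps, Python scripts to look and compute and a tool call to move; the robot and the scene stay as the last step left them, time stands still between calls to the robot, and variables do not carry over. Pictures are saved under pics/ and viewed, at most 14 in all, crops included, and the job is handed in when it is done.

Besides the shell and the picture viewer there is one more tool, called as name(argument=value, ...) on one line, values as JSON. step_arm: Moves the arm, as the interface text tells. Shift numbers are shares of 20 mm and turn numbers shares of 0.08 rad, none past 1 either way. Its arguments: {"type":"object","properties":{"targets":{"type":"array"},"squeeze":{"type":"number"}},"required":["targets"]}

```bash
mkdir -p pics; ls
python3 - <<'E'
from workcell import robot
import cv2
s=robot.state();print(s)
for n in("top","side"):
    d=robot.snapshot(n);cv2.imwrite(f"pics/{n}0.png",d["frame"][:,:,::-1])
    print(n,d["intrinsics"],d["D"],d["extrinsics"],d["range_z"].min(),d["range_z"].max())
E
```

```text
pics
{'time': 0.0, 'joints': array([-1.36323964e+00,  3.78053828e-01,  7.96367096e-02,  1.27443666e+00,
       -2.74285219e-06,  1.46054483e+00]), 'dq': array([-0.00024414,  0.00075311,  0.00157706,  0.00130008, -0.00031462,
        0.00113469]), 'joint_efforts': array([-7.65279601e-04, -4.63597977e+01,  2.69880384e+01,  2.07842962e-02,
       -1.26866044e-05, -6.84570097e-06]), 'eef_pos': array([ 0.17957931, -0.54557218,  0.24737033]), 'orientation': array([-3.09998364e+00, -4.96788537e-01,  1.61372988e-04]), 'force': array([ 0.29692023, -0.33420694,  0.59826911]), 'wrist_torque': array([ 0.01586675, -0.03805764,  0.03181185]), 'grip_force': 0.0, 'opening': 0.0852413964693864}
top [[413.85609468   0.         260.28174728]
 [  0.         413.85609468 195.59172986]
 [  0.           0.           1.        ]] [-0.07916562  0.          0.          0.          0.        ] [[ 2.32304481e-04 -9.80563843e-01  1.96200144e-01  3.13753515e-01]
 [-9.99996472e-01 -7.46972321e-04 -2.54918462e-03  1.24688146e-02]
 [ 2.64619434e-03 -1.96198859e-01 -9.80560557e-01  1.19300382e+00]
 [ 0.00000000e+00  0.00000000e+00  0.00000000e+00  1.00000000e+00]] 0.0 2.2111351
side [[425.75874527   0.         258.48600673]
 [  0.         425.75874527 196.57660785]
 [  0.           0.           1.        ]] [0.00722751 0.         0.         0.         0.        ] [[-0.68233123 -0.45309082  0.57370098 -0.13450696]
 [-0.7306886   0.44713339 -0.51591269  0.62107318]
 [-0.02276556 -0.7712201  -0.63616137  0.77106664]
 [ 0.          0.          0.          1.        ]] 0.0 3.0949097
```

View pics/top0.png

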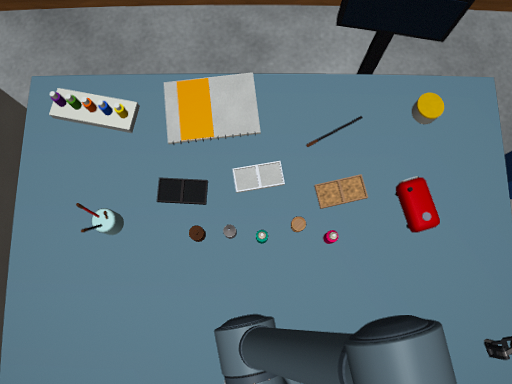

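View pics/side0.png

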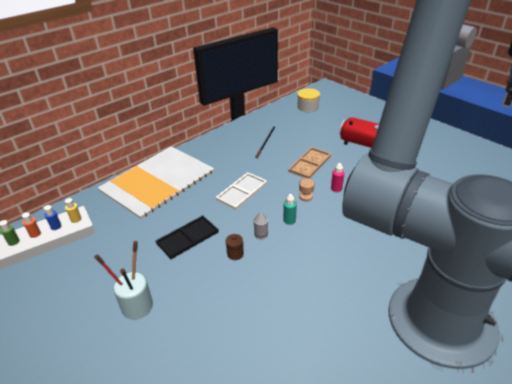

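The top view shows, left to right, the dark box (197,233), steel centre (230,231), teal (262,237), knob (299,224) and magenta (331,237). The trays are black (182,191), white (258,176) and cork (341,191). The side view shows all five objects upright in the same order, with the trays unobstructed.

```bash
cat > h.py <<'E'
import numpy as np, cv2
from workcell import robot
def ray(d,uv):
    n=cv2.undistortPoints(np.array(uv,float).reshape(-1,1,2),d["intrinsics"],d["D"])[:,0]
    return np.c_[n,np.ones(len(n))]@d["extrinsics"][:3,:3].T, d["extrinsics"][:3,3]
def plane(d,uv,z):
    r,o=ray(d,uv); return o+r*((z-o[2])/r[:,2])[:,None]
def cloud(d):
    v,u=np.mgrid[:384,:512]; r,o=ray(d,np.c_[u.ravel(),v.ravel()])
    P=(o+r*d["range_z"].reshape(-1,1)).reshape(384,512,3); P[d["range_z"]==0]=np.nan
    return P
def tri(a,ua,b,ub):
    (r1,o1),(r2,o2)=ray(a,[ua]),ray(b,[ub]); r1,r2=r1[0],r2[0]
    s=np.linalg.lstsq(np.c_[r1,-r2],o2-o1,rcond=None)[0]
    p,q=o1+s[0]*r1,o2+s[1]*r2
    return (p+q)/2,np.linalg.norm(p-q)
E
python3 - <<'E'
from h import *
from scipy.optimize import least_squares
np.set_printoptions(precision=4,suppress=True)
T,S=robot.snapshot("top"),robot.snapshot("side");C={"top":cloud(T),"side":cloud(S)}
seeds=dict(box=(197,233),steel=(230,231),teal=(262,237),knob=(299,224),mag=(331,237))
R=dict(box=.021,steel=.018,teal=.017,knob=.021,mag=.017)
band=dict(box=(.012,.046),steel=(.012,.046),teal=(.012,.056),knob=(.033,.05),mag=(.012,.056))
for n,uv in seeds.items():
    p0=plane(T,[uv],.06)[0]; out=[]
    for k,P in C.items():
        m=(np.hypot(P[...,0]-p0[0],P[...,1]-p0[1])<.035)
        Q=P[m]; top=np.nanmax(Q[:,2]); a=Q[Q[:,2]>top-.012]
        b=Q[(Q[:,2]>band[n][0])&(Q[:,2]<band[n][1])]
        c=np.full(2,np.nan);rr=np.nan
        if len(b)>8:
            f=least_squares(lambda c:np.hypot(*(b[:,:2]-c).T)-R[n],p0[:2],loss='soft_l1',f_scale=.002);c=f.x;rr=np.std(f.fun)
        print(n,k,len(Q),"top z",top.round(4),"topxy",a[:,:2].mean(0),"fit",c,len(b),rr, "r",np.hypot(*c).round(3))
for n,uv in dict(black=(182,191),white=(258,176),cork=(341,191)).items():
    uv2=None
    for k,d,P in(("top",T,C["top"]),("side",S,C["side"])):
        p0=plane(T,[uv],.006)[0]
        hsv=cv2.cvtColor(d["frame"],cv2.COLOR_RGB2HSV).astype(int);H,s,V=[hsv[...,i] for i in range(3)]
        m={"black":V<60,"white":(s<60)&(V>110),"cork":(H<28)&(s>60)&(V>60)}[n]
        m=m&(np.hypot(P[...,0]-p0[0],P[...,1]-p0[1])<.1)
        m=cv2.morphologyEx(m.astype(np.uint8),cv2.MORPH_CLOSE,np.ones((5,5)))
        _,L,st,ce=cv2.connectedComponentsWithStats(m);i=1+st[1:,4].argmax()
        c=max(cv2.findContours((L==i).astype(np.uint8),0,1)[0],key=cv2.contourArea)[:,0]
        w=plane(d,c,.012)[:,:2];(ctr,wh,ang)=cv2.minAreaRect((w*1000).astype(np.float32))
        z=P[L==i][:,2]
        print(n,k,"ctr",np.array(ctr),"wh",np.array(wh),ang,"z pct",np.nanpercentile(z,[5,25,50,75,95]))
P=C["top"]
m=(P[...,0]>.3)&(P[...,0]<.6)&(abs(P[...,1])<.35)
print("bench z",np.nanmedian(P[m][:,2]),np.nanmedian(C["side"][(C["side"][...,0]>.3)&(C["side"][...,0]<.6)][:,2]))
# tops triangulated (white caps / cone tip)
E
```

```text
box top 460 top z 0.0661 topxy [0.4388 0.1881] fit [0.4387 0.1885] 33 0.0004906484984663134 r 0.477
box side 640 top z 0.0685 topxy [0.4368 0.1908] fit [0.4397 0.1875] 166 0.0009687984591036193 r 0.478
steel top 462 top z 0.0765 topxy [0.4437 0.0954] fit [0.4446 0.0958] 19 0.00028772302387466774 r 0.455
steel side 561 top z 0.0791 topxy [0.4421 0.0976] fit [0.4457 0.0957] 141 0.0011264324625592762 r 0.456
teal top 462 top z 0.0908 topxy [0.4288 0.0062] fit [0.43   0.0057] 14 0.00019736346493094445 r 0.43
teal side 580 top z 0.0908 topxy [0.4277 0.0092] fit [0.4307 0.0058] 164 0.0012989733644984517 r 0.431
knob top 450 top z 0.0645 topxy [ 0.4634 -0.0965] fit [ 0.4644 -0.097 ] 22 0.0006355183509070944 r 0.474
knob side 484 top z 0.0647 topxy [ 0.4608 -0.0918] fit [ 0.4652 -0.0966] 74 0.0012384773966934025 r 0.475
mag top 456 top z 0.0913 topxy [ 0.4275 -0.1884] fit [ 0.4284 -0.1889] 37 0.00034997443390660625 r 0.468
mag side 441 top z 0.09 topxy [ 0.4264 -0.184 ] fit [ 0.4294 -0.1882] 147 0.0015223095398630572 r 0.469
black top ctr [564.3033 237.9441] wh [143.0508  71.9428] 87.03053283691406 z pct [0.0009 0.0034 0.0053 0.0081 0.0136]
black side ctr [562.8704 240.7773] wh [142.7445  74.737 ] 87.11924743652344 z pct [0.0039 0.0053 0.0066 0.0094 0.0139]
white top ctr [608.5695  15.9749] wh [ 75.6488 146.1653] 9.72952651977539 z pct [-0.      0.003   0.0051  0.0079  0.0135]
white side ctr [606.6489  18.369 ] wh [ 92.9716 165.2707] 9.626172065734863 z pct [0.0005 0.0042 0.0062 0.0094 0.0141]
cork top ctr [ 564.1962 -225.9   ] wh [ 72.1166 143.5034] 13.149700164794922 z pct [0.0004 0.0028 0.0049 0.0079 0.0133]
cork side ctr [ 562.1637 -222.32  ] wh [ 75.6029 151.5693] 13.368431091308594 z pct [0.0037 0.0053 0.0069 0.01   0.0144]
bench z 0.0002255669407700278 0.0015345827867585538
```

Both views agree to about 2 mm, and the heights match the text. I'll set the tool yaw so the jaws close along world x, clear of neighbours in the row (tool x = +y, tool y = +x).

step_arm(targets=[[0,0,0,0,0,-0.98,1],[0,0,0,0,0,-0.98,1],[0,0,0,0,0,-0.98,1],[0,0,0,0,0,-0.98,1],[0,0,0,0,0,-0.98,1],[0,0,0,0,0,-0.98,1],[0,0,0,0,0,-0.98,1],[0,0,0,0,0,-0.98,1],[0,0,0,0,0,-0.98,1],[0,0,0,0,0,-0.98,1],[0,0,0,0,0,-0.98,1],[0,0,0,0,0,-0.98,1]], squeeze=30)

```text
time: 1.2
eef_pos: [0.1796, -0.5461, 0.2481]
orientation: [-2.536, -1.854, -0.0]
force: [0.6, 0.0, 0.3]
opening: 0.0853
grip_force: 0.0
```

step_arm(targets=[[0,0,0,0,0,-0.98,1],[0,0,0,0,0,-0.98,1],[0,0,0,0,0,-0.98,1],[0,0,0,0,0,-0.98,1],[0,0,0,0,0,0,1],[0,0,0,0,0,0,1]])

```text
time: 1.7
eef_pos: [0.1797, -0.5461, 0.2481]
orientation: [-2.222, -2.221, -0.0]
force: [-0.4, 0.7, -0.2]
opening: 0.0858
grip_force: 0.0
```

```bash
python3 -c "
from workcell import robot
from scipy.spatial.transform import Rotation as R
s=robot.state();print(s['eef_pos'],R.from_rotvec(s['orientation']).as_matrix().round(3),s['joints'].round(2),s['time'])"
```

```text
[ 0.17966668 -0.54609696  0.24811322] [[ 0.001  1.    -0.   ]
 [ 1.    -0.001  0.   ]
 [ 0.    -0.    -1.   ]] [-1.36  0.38  0.08  1.27  0.    0.21] 1.7
```

step_arm(targets=[[0.5,0.3,0,0,0,0,1],[1,0.45,0,0,0,0,1],[1,0.45,0,0,0,0,1],[1,0.45,0,0,0,0,1],[1,0.45,0,0,0,0,1],[1,0.45,0,0,0,0,1],[1,0.45,0,0,0,0,1],[1,0.45,0,0,0,0,1],[1,0.45,0,0,0,0,1],[1,0.45,0,0,0,0,1],[1,0.45,0,0,0,0,1],[1,0.45,0,0,0,0,1]])

```text
time: 2.7
eef_pos: [0.2847, -0.3142, 0.2483]
orientation: [2.221, 2.222, 0.0]
force: [0.1, -0.7, -1.0]
opening: 0.0854
grip_force: 0.0
```

step_arm(targets=[[1,0.45,0,0,0,0,1],[1,0.45,0,0,0,0,1],[1,0.45,0,0,0,0,1],[1,0.45,0.5,0,0,0,1],[1,0.45,0.5,0,0,0,1],[1,0.45,0.5,0,0,0,1],[1,0.45,0.5,0,0,0,1],[1,0.45,0.5,0,0,0,1],[1,0.45,0.5,0,0,0,1],[1,0.45,0.5,0,0,0,1],[1,0.45,0.5,0,0,0,1],[1,0.45,0.5,0,0,0,1]])

```text
time: 3.7
eef_pos: [0.3919, -0.0742, 0.1579]
orientation: [2.221, 2.222, 0.0]
force: [0.8, -0.8, -0.7]
opening: 0.085
grip_force: 0.0
```

step_arm(targets=[[1,0.45,0.4,0,0,0,1],[1,0.45,0,0,0,0,1],[1,0.45,0,0,0,0,1],[1,0.42,0,0,0,0,1],[0.1,0,0,0,0,0,1],[0,0,0,0,0,0,1],[0,0,0,0,0,0,1]])

```text
time: 4.28
eef_pos: [0.4267, 0.0062, 0.1503]
orientation: [-2.22, -2.223, 0.001]
force: [1.1, 0.4, 0.2]
opening: 0.0855
grip_force: 0.0
```

step_arm(targets=[[0,0.18,0.5,0,0,0,1],[0,0,1,0,0,0,1],[0,0,1,0,0,0,1],[0,0,1,0,0,0,1],[0,0,1,0,0,0,1],[0,0,0.6,0,0,0,1],[0,0,0.35,0,0,0,1],[0,0,0,0,0,0,0.6],[0,0,0,0,0,0,0.5],[0,0,0,0,0,0,0.4],[0,0,0,0,0,0,0.3],[0,0,0,0,0,0,0.2]], squeeze=30)

```text
time: 5.28
eef_pos: [0.4319, 0.0059, 0.0423]
orientation: [2.219, 2.222, 0.002]
force: [-0.8, -0.6, 2.4]
opening: 0.0332
grip_force: 29.6
```

step_arm(targets=[[0,0,0,0,0,0,0],[0,0,0,0,0,0,0],[0,0,0,0,0,0,0],[0,0,0,0,0,0,0],[0,0,0,0,0,0,0],[0,0,0,0,0,0,0]])

```text
time: 5.78
eef_pos: [0.4319, 0.0059, 0.0423]
orientation: [2.218, 2.222, 0.001]
force: [0.4, -0.3, 6.3]
opening: 0.0326
grip_force: 30.0
```

```bash
python3 -c "
from h import *
s=robot.state();print(s['eef_pos'],s['opening'],s['grip_force'],s['force'])
cv2.imwrite('pics/g1.png',cv2.resize(robot.snapshot('side')['frame'][120:300,180:420,::-1],None,fx=3,fy=3))"
```

```text
[0.43194025 0.00588219 0.04230315] 0.032562231300141777 30.04607869263964 [ 0.37766729 -0.3331869   6.34976566]
```

View pics/g1.png

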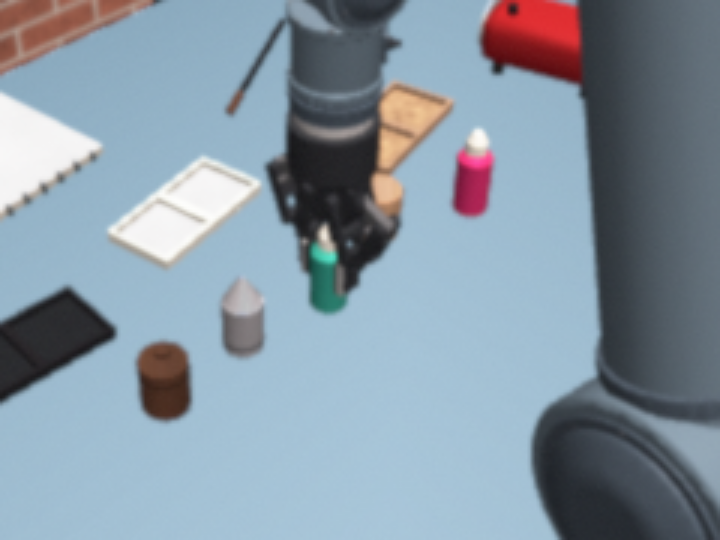

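Teal bottle gripped upright, at crop pixel (327,270); grip is 30 N and the opening reads 33 mm. Lifting and carrying it to the +y bay of the white tray.

step_arm(targets=[[0,0,-0.3,0,0,0,0],[0,0,-0.7,0,0,0,0],[0,0,-1,0,0,0,0],[0,0,-1,0,0,0,0],[0,0,-1,0,0,0,0],[0,0.4,-0.6,0,0,0,0],[0.3,0.8,-0.4,0,0,0,0],[0.4,1,0,0,0,0,0],[0.4,1,0,0,0,0,0],[0.4,1,0,0,0,0,0],[0.4,1,0,0,0,0,0],[0.3,1,0,0,0,0,0]])

```text
time: 6.83
eef_pos: [0.5554, 0.0511, 0.1415]
orientation: [-2.219, -2.223, 0.0]
force: [0.4, 0.6, -1.1]
opening: 0.0329
grip_force: 30.0
```

step_arm(targets=[[0.1,1,0,0,0,0,0],[0,0.9,0,0,0,0,0],[0,0.4,0,0,0,0,0],[0,0,0,0,0,0,0],[0,0,0,0,0,0,0]])

```text
time: 7.25
eef_pos: [0.6002, 0.0523, 0.1411]
orientation: [-2.219, -2.222, 0.001]
force: [-0.6, -0.1, -0.9]
opening: 0.0326
grip_force: 30.1
```

```bash
python3 -c "
from h import *
s=robot.state();print(s['eef_pos'],s['opening'],s['grip_force'],s['force'])
cv2.imwrite('pics/g2.png',cv2.resize(robot.snapshot('side')['frame'][80:260,160:400,::-1],None,fx=3,fy=3))"
```

```text
[0.6001672  0.0523109  0.14106305] 0.032604824069934556 30.055079868252506 [-0.55715293 -0.07545191 -0.87884244]
```

View pics/g2.png

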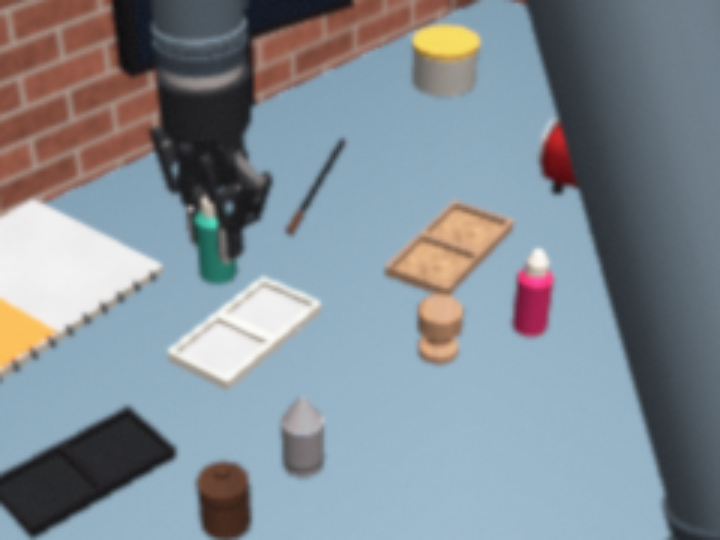

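Teal is held upright at crop (215,240), above the white tray; lowering.

step_arm(targets=[[0,0.1,0.5,0,0,0,0],[0,0,1,0,0,0,0],[0,0,1,0,0,0,0],[0,0,1,0,0,0,0],[0,0,0.7,0,0,0,0],[0,0,0.3,0,0,0,0],[0,0,0.15,0,0,0,0],[0,0,0.05,0,0,0,0],[0,0,0,0,0,0,0]])

```text
time: 8.05
eef_pos: [0.6031, 0.0523, 0.0479]
orientation: [2.219, 2.222, 0.001]
force: [0.5, -0.4, -0.7]
opening: 0.033
grip_force: 30.0
```

step_arm(targets=[[0,0,0.06,0,0,0,0],[0,0,0.05,0,0,0,0],[0,0,0,0,0,0,0]])

```text
time: 8.3
eef_pos: [0.6038, 0.0523, 0.0463]
orientation: [2.219, 2.222, 0.002]
force: [-1.0, 0.2, 2.4]
opening: 0.0336
grip_force: 30.5
```

step_arm(targets=[[0,0,0,0,0,0,0.4],[0,0,0,0,0,0,0.5],[0,0,0,0,0,0,0.7],[0,0,0,0,0,0,1],[0,0,0,0,0,0,1],[0,0,-0.5,0,0,0,1],[0,0,-1,0,0,0,1],[0,0,-1,0,0,0,1],[0,0,-1,0,0,0,1],[0,0,-1,0,0,0,1],[0,0,-0.75,0,0,0,1],[0,0,0,0,0,0,1]])

```text
time: 9.3
eef_pos: [0.6054, 0.0523, 0.1547]
orientation: [2.216, 2.219, 0.008]
force: [0.4, 0.3, 0.4]
opening: 0.085
grip_force: 0.0
```

step_arm(targets=[[-0.5,-0.4,0,0,0,0,1],[-1,-0.7,0,0,0,0,1],[-1,-0.7,0,0,0,0,1],[-1,-0.7,0,0,0,0,1],[-1,-0.7,0,0,0,0,1],[-1,-0.7,0,0,0,0,1],[-1,-0.7,0,0,0,0,1],[-1,-0.7,0,0,0,0,1],[-1,-0.7,0,0,0,0,1],[-1,-0.7,0,0,0,0,1],[-1,-0.7,0,0,0,0,1],[-1,-0.7,0,0,0,0,1]])

```text
time: 10.3
eef_pos: [0.4399, -0.1785, 0.1495]
orientation: [-2.219, -2.223, 0.0]
force: [0.6, -0.7, 0.5]
opening: 0.0852
grip_force: 0.0
```

step_arm(targets=[[-0.5,-0.5,0,0,0,0,1],[0,0,0,0,0,0,1],[0,0,0,0,0,0,1]])

```text
time: 10.55
eef_pos: [0.4306, -0.188, 0.1497]
orientation: [-2.221, -2.221, -0.0]
force: [0.4, 0.4, 0.0]
opening: 0.0851
grip_force: 0.0
```

```bash
python3 -c "
from h import *
s=robot.state();print(s['eef_pos'],s['opening'],s['joints'])
cv2.imwrite('pics/g3.png',cv2.resize(robot.snapshot('side')['frame'][100:280,180:420,::-1],None,fx=3,fy=3))"
```

```text
[ 0.43060725 -0.18795257  0.14968332] 0.08512315877398398 [-5.46947294e-01  2.25343241e-01 -3.94141538e-01  9.52032984e-01
  4.01343846e-04  1.02407729e+00]
```

View pics/g3.png

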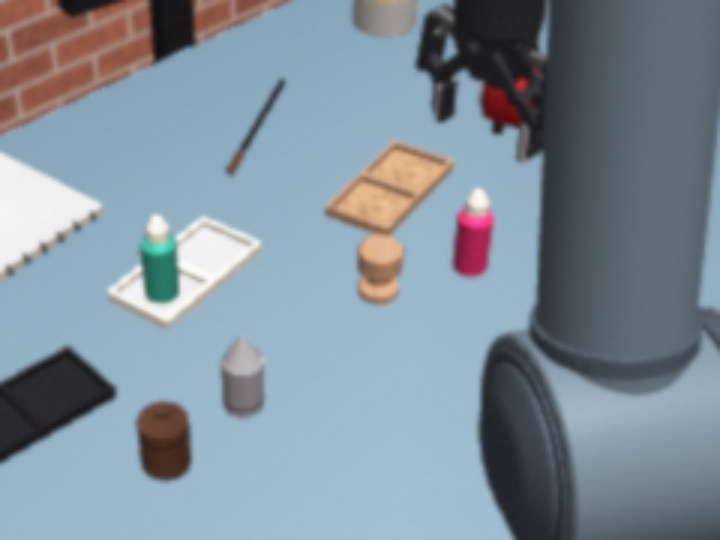

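Teal stands upright in the left bay (crop 160,262). Next is magenta.

step_arm(targets=[[0,-0.09,0.5,0,0,0,1],[0,0,1,0,0,0,1],[0,0,1,0,0,0,1],[0,0,1,0,0,0,1],[0,0,1,0,0,0,1],[0,0,0.6,0,0,0,1],[0,0,0.35,0,0,0,1],[0,0,0,0,0,0,0.6],[0,0,0,0,0,0,0.5],[0,0,0,0,0,0,0.4],[0,0,0,0,0,0,0.3],[0,0,0,0,0,0,0.2]])

```text
time: 11.6
eef_pos: [0.4304, -0.1884, 0.0422]
orientation: [2.218, 2.221, 0.001]
force: [0.9, 1.0, 1.4]
opening: 0.0328
grip_force: 29.9
```

step_arm(targets=[[0,0,0,0,0,0,0],[0,0,0,0,0,0,0],[0,0,0,0,0,0,0],[0,0,0,0,0,0,0]])

```text
time: 11.93
eef_pos: [0.4304, -0.1884, 0.0422]
orientation: [2.218, 2.221, 0.001]
force: [-0.1, 0.5, 5.8]
opening: 0.0331
grip_force: 30.3
```

step_arm(targets=[[0,0,-0.3,0,0,0,0],[0,0,-0.7,0,0,0,0],[0,0,-1,0,0,0,0],[0,0,-1,0,0,0,0],[0,0,-1,0,0,0,0],[0.4,0.4,-0.7,0,0,0,0],[0.8,0.8,-0.3,0,0,0,0],[0.9,1,0,0,0,0,0],[0.9,1,0,0,0,0,0],[0.9,1,0,0,0,0,0],[0.9,1,0,0,0,0,0],[0.9,1,0,0,0,0,0]])

```text
time: 12.93
eef_pos: [0.5537, -0.0727, 0.1413]
orientation: [-2.22, -2.223, 0.001]
force: [0.4, -0.2, -0.1]
opening: 0.0326
grip_force: 29.9
```

step_arm(targets=[[0.9,1,0,0,0,0,0],[0.9,0.9,0,0,0,0,0],[0.7,0.7,0,0,0,0,0],[0.3,0.4,0,0,0,0,0],[0,0,0,0,0,0,0],[0,0,0,0,0,0,0]])

```text
time: 13.43
eef_pos: [0.6127, -0.018, 0.1409]
orientation: [-2.219, -2.223, 0.002]
force: [0.7, -0.3, -0.5]
opening: 0.0329
grip_force: 29.9
```

step_arm(targets=[[-0.05,0,0.5,0,0,0,0],[0,0,1,0,0,0,0],[0,0,1,0,0,0,0],[0,0,1,0,0,0,0],[0,0,0.7,0,0,0,0],[0,0,0.3,0,0,0,0],[0,0,0.15,0,0,0,0],[0,0,0.06,0,0,0,0],[0,0,0.06,0,0,0,0],[0,0,0.03,0,0,0,0],[0,0,0,0,0,0,0]])

```text
time: 14.35
eef_pos: [0.6139, -0.019, 0.0462]
orientation: [2.219, 2.222, 0.001]
force: [-1.3, -1.2, 1.6]
opening: 0.0332
grip_force: 30.1
```

step_arm(targets=[[0,0,0,0,0,0,0.4],[0,0,0,0,0,0,0.5],[0,0,0,0,0,0,0.7],[0,0,0,0,0,0,1],[0,0,0,0,0,0,1],[0,0,-0.5,0,0,0,1],[0,0,-1,0,0,0,1],[0,0,-1,0,0,0,1],[0,0,-1,0,0,0,1],[0,0,-1,0,0,0,1],[0,0,-0.75,0,0,0,1],[0,0,0,0,0,0,1]])

```text
time: 15.35
eef_pos: [0.6157, -0.0189, 0.1547]
orientation: [2.216, 2.219, 0.007]
force: [1.0, -0.4, -0.1]
opening: 0.0855
grip_force: 0.0
```

step_arm(targets=[[-0.3,-0.5,0,0,0,0,1],[-0.5,-1,0,0,0,0,1],[-0.5,-1,0,0,0,0,1],[-0.5,-1,0,0,0,0,1],[-0.5,-1,0,0,0,0,1],[-0.5,-1,0,0,0,0,1],[-0.5,-1,0,0,0,0,1],[-0.4,-0.6,0,0,0,0,1],[-0.2,-0.3,0,0,0,0,1],[0,0,0,0,0,0,1],[0,0,0,0,0,0,1]])

```text
time: 16.27
eef_pos: [0.4656, -0.0968, 0.15]
orientation: [2.22, 2.222, 0.001]
force: [0.5, -0.7, 0.2]
opening: 0.0851
grip_force: 0.0
```

```bash
python3 -c "
from h import *
s=robot.state();print(s['eef_pos'],s['opening'])
cv2.imwrite('pics/g4.png',cv2.resize(robot.snapshot('side')['frame'][100:280,180:420,::-1],None,fx=3,fy=3))"
```

```text
[ 0.4655612  -0.09683412  0.1500031 ] 0.0850759224703713
```

View pics/g4.png

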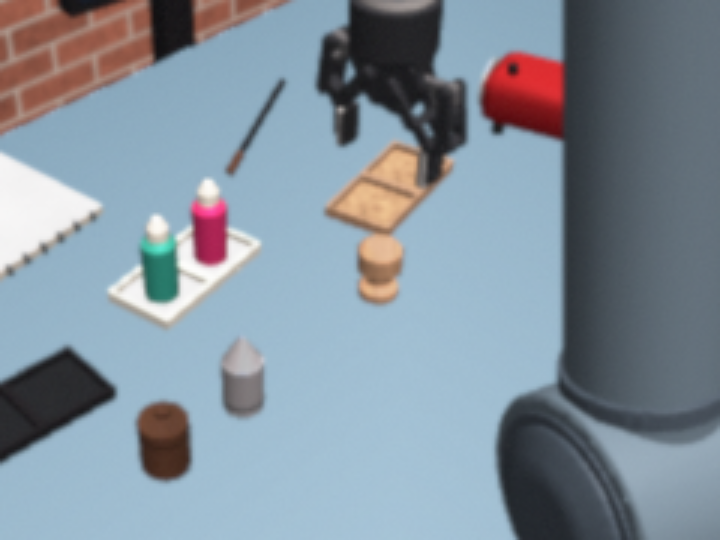

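Both inks stand upright in the white tray (crop 160,262 and 210,225). Next is the knob.

step_arm(targets=[[0,-0.05,0.5,0,0,0,1],[0,0,1,0,0,0,1],[0,0,1,0,0,0,1],[0,0,1,0,0,0,1],[0,0,1,0,0,0,1],[0,0,0.7,0,0,0,1],[0,0,0.4,0,0,0,1],[0,0,0,0,0,0,0.7],[0,0,0,0,0,0,0.6],[0,0,0,0,0,0,0.5],[0,0,0,0,0,0,0.4],[0,0,0,0,0,0,0.3]])

```text
time: 17.32
eef_pos: [0.4655, -0.0972, 0.0392]
orientation: [2.218, 2.221, 0.002]
force: [0.2, 0.3, 2.0]
opening: 0.0403
grip_force: 30.4
```

step_arm(targets=[[0,0,0,0,0,0,0.2],[0,0,0,0,0,0,0.2],[0,0,0,0,0,0,0.2],[0,0,0,0,0,0,0.2]])

```text
time: 17.65
eef_pos: [0.4655, -0.0972, 0.0392]
orientation: [2.218, 2.221, 0.002]
force: [-0.6, 0.3, 5.5]
opening: 0.0407
grip_force: 30.8
```

step_arm(targets=[[0,0,-0.3,0,0,0,0.2],[0,0,-0.7,0,0,0,0.2],[0,0,-1,0,0,0,0.2],[0,0,-1,0,0,0,0.2],[0,0,-1,0,0,0,0.2],[-0.4,0.4,-0.7,0,0,0,0.2],[-0.8,0.8,-0.3,0,0,0,0.2],[-1,1,0,0,0,0,0.2],[-1,1,0,0,0,0,0.2],[-1,0.9,0,0,0,0,0.2],[-0.45,0.4,0,0,0,0,0.2],[0,0,0,0,0,0,0.2]])

```text
time: 18.65
eef_pos: [0.556, -0.1921, 0.1381]
orientation: [2.221, 2.219, -0.0]
force: [0.2, -0.2, -0.5]
opening: 0.04
grip_force: 30.5
```

step_arm(targets=[[0,0,0.5,0,0,0,0.2],[0,0,1,0,0,0,0.2],[0,0,1,0,0,0,0.2],[0,0,1,0,0,0,0.2],[0,0,0.7,0,0,0,0.2],[0,0,0.3,0,0,0,0.2],[0,0,0.15,0,0,0,0.2],[0,0,0.05,0,0,0,0.2],[0,0,0,0,0,0,0.2]])

```text
time: 19.4
eef_pos: [0.5545, -0.1896, 0.0446]
orientation: [2.219, 2.223, 0.0]
force: [-0.1, 0.2, -0.4]
opening: 0.0401
grip_force: 30.5
```

step_arm(targets=[[0,0,0.06,0,0,0,0.2],[0,0,0.06,0,0,0,0.2],[0,0,0,0,0,0,0.2]])

```text
time: 19.65
eef_pos: [0.5553, -0.1901, 0.0432]
orientation: [2.218, 2.221, 0.001]
force: [-1.4, 0.1, 4.6]
opening: 0.0406
grip_force: 31.0
```

step_arm(targets=[[0,0,0,0,0,0,0.5],[0,0,0,0,0,0,0.6],[0,0,0,0,0,0,0.8],[0,0,0,0,0,0,1],[0,0,0,0,0,0,1],[0,0,-0.5,0,0,0,1],[0,0,-1,0,0,0,1],[0,0,-1,0,0,0,1],[0,0,-1,0,0,0,1],[0,0,-1,0,0,0,1],[0,0,-0.85,0,0,0,1],[0,0,0,0,0,0,1]])

```text
time: 20.65
eef_pos: [0.5568, -0.1908, 0.1535]
orientation: [2.215, 2.218, 0.004]
force: [0.2, -1.2, 0.9]
opening: 0.0856
grip_force: 0.0
```

step_arm(targets=[[0.4,-0.2,0,0,0,0,1],[0.9,-0.3,0,0,0,0,1],[1,-0.3,0,0,0,0,1],[1,-0.3,0,0,0,0,1],[1,-0.3,0,0,0,0,1],[1,-0.3,0,0,0,0,1],[1,-0.3,0,0,0,0,1],[1,-0.3,0,0,0,0,1],[1,-0.3,0,0,0,0,1],[1,-0.3,0,0,0,0,1],[1,-0.3,0,0,0,0,1],[1,-0.3,0,0,0,0,1]])

```text
time: 21.65
eef_pos: [0.4819, 0.0376, 0.1473]
orientation: [-2.218, -2.222, 0.003]
force: [-0.0, -0.2, 0.4]
opening: 0.0852
grip_force: 0.0
```

step_arm(targets=[[1,-0.3,0,0,0,0,1],[1,-0.3,0,0,0,0,1],[1,-0.3,0,0,0,0,1],[1,-0.3,0,0,0,0,1],[1,-0.3,0,0,0,0,1],[1,-0.3,0,0,0,0,1],[1,-0.3,0,0,0,0,1],[0.6,-0.2,0,0,0,0,1],[0,0,0,0,0,0,1],[0,0,0,0,0,0,1],[0,0,0,0,0,0,1]])

```text
time: 22.57
eef_pos: [0.4371, 0.1876, 0.148]
orientation: [-2.22, -2.223, 0.003]
force: [0.4, 0.5, -0.4]
opening: 0.0852
grip_force: 0.0
```

```bash
python3 -c "
from h import *
s=robot.state();print(s['eef_pos'],s['opening'])
cv2.imwrite('pics/g5.png',cv2.resize(robot.snapshot('side')['frame'][100:280,180:420,::-1],None,fx=3,fy=3))"
```

```text
[0.43713567 0.18756571 0.14795187] 0.08515891667967085
```

View pics/g5.png

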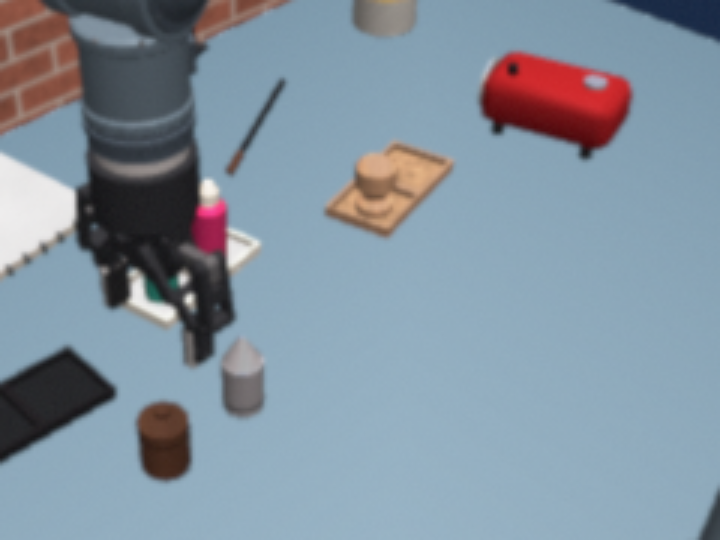

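The knob is upright in the cork +y bay (crop 375,180). Next is the box.

step_arm(targets=[[0.02,0.1,0.5,0,0,0,1],[0,0,1,0,0,0,1],[0,0,1,0,0,0,1],[0,0,1,0,0,0,1],[0,0,1,0,0,0,1],[0,0,0.75,0,0,0,1],[0,0,0.4,0,0,0,1],[0,0,0,0,0,0,0.7],[0,0,0,0,0,0,0.6],[0,0,0,0,0,0,0.5],[0,0,0,0,0,0,0.4],[0,0,0,0,0,0,0.3]])

```text
time: 23.62
eef_pos: [0.4412, 0.1888, 0.0369]
orientation: [2.219, 2.222, 0.004]
force: [0.6, 0.5, 3.0]
opening: 0.0409
grip_force: 30.7
```

step_arm(targets=[[0,0,0,0,0,0,0.2],[0,0,0,0,0,0,0.2],[0,0,0,0,0,0,0.2],[0,0,0,0,0,0,0.2]])

```text
time: 23.95
eef_pos: [0.4412, 0.1888, 0.0368]
orientation: [2.219, 2.222, 0.004]
force: [-0.2, -0.9, 6.0]
opening: 0.0411
grip_force: 31.0
```

step_arm(targets=[[0,0,-0.3,0,0,0,0.2],[0,0,-0.7,0,0,0,0.2],[0,0,-1,0,0,0,0.2],[0,0,-1,0,0,0,0.2],[0,0,-1,0,0,0,0.2],[-0.4,0.1,-1,0,0,0,0.2],[-0.8,0.3,-0.5,0,0,0,0.2],[-1,0.3,0,0,0,0,0.2],[-1,0.3,0,0,0,0,0.2],[-1,0.3,0,0,0,0,0.2],[-1,0.3,0,0,0,0,0.2],[-1,0.3,0,0,0,0,0.2]])

```text
time: 24.95
eef_pos: [0.4776, 0.0637, 0.1458]
orientation: [-2.219, -2.223, 0.001]
force: [0.2, 0.2, -0.8]
opening: 0.0408
grip_force: 30.6
```

step_arm(targets=[[-1,0.3,0,0,0,0,0.2],[-1,0.3,0,0,0,0,0.2],[-1,0.3,0,0,0,0,0.2],[-1,0.3,0,0,0,0,0.2],[-1,0.3,0,0,0,0,0.2],[-1,0.3,0,0,0,0,0.2],[-1,0.3,0,0,0,0,0.2],[-1,0.3,0,0,0,0,0.2],[-1,0.3,0,0,0,0,0.2],[-1,0.3,0,0,0,0,0.2],[-1,0.3,0,0,0,0,0.2],[-1,0.3,0,0,0,0,0.2]])

```text
time: 25.95
eef_pos: [0.55, -0.176, 0.1456]
orientation: [-2.219, -2.222, 0.0]
force: [0.5, -0.9, -0.7]
opening: 0.041
grip_force: 30.6
```

step_arm(targets=[[-1,0.3,0,0,0,0,0.2],[-1,0.3,0,0,0,0,0.2],[-0.8,0.3,0,0,0,0,0.2],[-0.5,0.2,0,0,0,0,0.2],[0,0,0,0,0,0,0.2],[0,0,0,0,0,0,0.2],[0,0,0,0,0,0,0.2]])

```text
time: 26.53
eef_pos: [0.5719, -0.2401, 0.1455]
orientation: [-2.218, -2.223, 0.0]
force: [0.0, -0.3, -0.9]
opening: 0.0403
grip_force: 30.6
```

step_arm(targets=[[-0.6,0,0,0,0,0,0.2],[-0.4,0,0.2,0,0,0,0.2],[0,0,0.8,0,0,0,0.2],[0,0,1,0,0,0,0.2],[0,0,1,0,0,0,0.2],[0,0,1,0,0,0,0.2],[0,0,0.7,0,0,0,0.2],[0,0,0.3,0,0,0,0.2],[0,0,0.15,0,0,0,0.2],[0,0,0.05,0,0,0,0.2],[0,0,0,0,0,0,0.2]])

```text
time: 27.45
eef_pos: [0.573, -0.2618, 0.0424]
orientation: [2.219, 2.222, 0.0]
force: [-0.5, -0.9, -1.3]
opening: 0.0406
grip_force: 30.6
```

step_arm(targets=[[0,0,0.05,0,0,0,0.2],[0,0,0.05,0,0,0,0.2],[0,0,0.04,0,0,0,0.2],[0,0,0,0,0,0,0.2]])

```text
time: 27.78
eef_pos: [0.5734, -0.2619, 0.0409]
orientation: [2.218, 2.221, 0.001]
force: [-2.1, 0.4, 5.4]
opening: 0.0408
grip_force: 31.2
```

step_arm(targets=[[0,0,0,0,0,0,0.5],[0,0,0,0,0,0,0.6],[0,0,0,0,0,0,0.8],[0,0,0,0,0,0,1],[0,0,0,0,0,0,1],[0,0,-0.5,0,0,0,1],[0,0,-1,0,0,0,1],[0,0,-1,0,0,0,1],[0,0,-1,0,0,0,1],[0,0,-1,0,0,0,1],[0,0,-0.85,0,0,0,1],[0,0,0,0,0,0,1]])

```text
time: 28.78
eef_pos: [0.5748, -0.2626, 0.151]
orientation: [2.215, 2.218, 0.003]
force: [0.7, -0.7, 0.9]
opening: 0.0853
grip_force: 0.0
```

step_arm(targets=[[0.4,-0.2,0,0,0,0,1],[0.9,-0.35,0,0,0,0,1],[1,-0.35,0,0,0,0,1],[1,-0.35,0,0,0,0,1],[1,-0.35,0,0,0,0,1],[1,-0.35,0,0,0,0,1],[1,-0.35,0,0,0,0,1],[1,-0.35,0,0,0,0,1],[1,-0.35,0,0,0,0,1],[1,-0.35,0,0,0,0,1],[1,-0.35,0,0,0,0,1],[1,-0.35,0,0,0,0,1]])

```text
time: 29.78
eef_pos: [0.4889, -0.0338, 0.1445]
orientation: [-2.218, -2.221, 0.002]
force: [-0.0, 0.1, 0.3]
opening: 0.0855
grip_force: 0.0
```

step_arm(targets=[[1,-0.35,0,0,0,0,1],[1,-0.35,0,0,0,0,1],[1,-0.35,0,0,0,0,1],[1,-0.35,0,0,0,0,1],[1,-0.35,0,0,0,0,1],[1,-0.35,0,0,0,0,1],[0.5,-0.2,0,0,0,0,1],[0,0,0,0,0,0,1],[0,0,0,0,0,0,1],[0,0,0,0,0,0,1]])

```text
time: 30.62
eef_pos: [0.445, 0.0939, 0.1456]
orientation: [2.22, 2.222, -0.001]
force: [0.1, -0.4, 0.0]
opening: 0.0851
grip_force: 0.0
```

```bash
python3 -c "
from h import *
s=robot.state();print(s['eef_pos'],s['opening'])
cv2.imwrite('pics/g6.png',cv2.resize(robot.snapshot('side')['frame'][100:280,180:420,::-1],None,fx=3,fy=3))"
```

```text
[0.44503    0.09387859 0.14558177] 0.08511504615110489
```

View pics/g6.png

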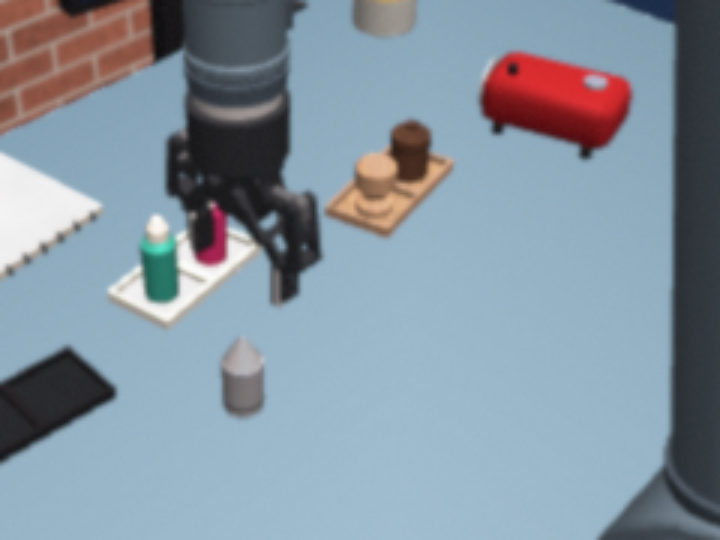

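The knob and box are upright in the cork tray (crop 375,180 and 410,150). Next is the steel centre, gripped harder.

step_arm(targets=[[0.09,0,0.5,0,0,0,1],[0,0,1,0,0,0,1],[0,0,1,0,0,0,1],[0,0,1,0,0,0,1],[0,0,1,0,0,0,1],[0,0,0.7,0,0,0,1],[0,0,0.3,0,0,0,1],[0,0,0,0,0,0,0.6],[0,0,0,0,0,0,0.5],[0,0,0,0,0,0,0.4],[0,0,0,0,0,0,0.3],[0,0,0,0,0,0,0.2]], squeeze=60)

```text
time: 31.67
eef_pos: [0.446, 0.0963, 0.0372]
orientation: [2.219, 2.222, 0.002]
force: [-0.8, -0.8, 4.4]
opening: 0.0344
grip_force: 59.6
```

step_arm(targets=[[0,0,0,0,0,0,0.1],[0,0,0,0,0,0,0.1],[0,0,0,0,0,0,0.1],[0,0,0,0,0,0,0.1]])

```text
time: 32.0
eef_pos: [0.446, 0.0963, 0.0372]
orientation: [2.218, 2.222, 0.002]
force: [-1.9, -0.5, 5.5]
opening: 0.0339
grip_force: 59.8
```

step_arm(targets=[[0,0,-0.3,0,0,0,0.1],[0,0,-0.7,0,0,0,0.1],[0,0,-1,0,0,0,0.1],[0,0,-1,0,0,0,0.1],[0.5,0.4,-0.6,0,0,0,0.1],[0.8,0.8,-0.4,0,0,0,0.1],[0.9,1,0,0,0,0,0.1],[0.9,1,0,0,0,0,0.1],[0.9,1,0,0,0,0,0.1],[0.9,1,0,0,0,0,0.1],[0.4,0.6,0,0,0,0,0.1],[0,0,0,0,0,0,0.1]])

```text
time: 33.0
eef_pos: [0.5633, 0.2044, 0.1159]
orientation: [2.217, 2.224, 0.004]
force: [0.5, 0.5, -4.0]
opening: 0.034
grip_force: 60.9
```

step_arm(targets=[[0,0,0,0,0,0,0.1],[0,0,0,0,0,0,0.1]])

```text
time: 33.17
eef_pos: [0.5594, 0.2019, 0.1154]
orientation: [-2.219, -2.222, 0.004]
force: [-0.4, 0.2, -4.1]
opening: 0.0344
grip_force: 60.9
```

step_arm(targets=[[0.05,0.08,0.5,0,0,0,0.1],[0,0,1,0,0,0,0.1],[0,0,1,0,0,0,0.1],[0,0,0.6,0,0,0,0.1],[0,0,0.3,0,0,0,0.1],[0,0,0.15,0,0,0,0.1],[0,0,0.07,0,0,0,0.1],[0,0,0.04,0,0,0,0.1],[0,0,0,0,0,0,0.1]])

```text
time: 33.92
eef_pos: [0.5631, 0.2036, 0.0435]
orientation: [2.219, 2.222, 0.002]
force: [0.2, -0.4, -5.3]
opening: 0.0343
grip_force: 60.8
```

step_arm(targets=[[0,0,0.05,0,0,0,0.1],[0,0,0.05,0,0,0,0.1],[0,0,0.04,0,0,0,0.1],[0,0,0,0,0,0,0.1]])

```text
time: 34.25
eef_pos: [0.5632, 0.2037, 0.0413]
orientation: [2.219, 2.222, 0.002]
force: [-2.9, -1.2, 4.3]
opening: 0.0342
grip_force: 61.8
```

Contact. Releasing, rising and backing off.

step_arm(targets=[[0,0,0,0,0,0,0.45],[0,0,0,0,0,0,0.6],[0,0,0,0,0,0,0.8],[0,0,0,0,0,0,1],[0,0,0,0,0,0,1],[0,0,-0.5,0,0,0,1],[0,0,-1,0,0,0,1],[0,0,-1,0,0,0,1],[0,0,-1,0,0,0,1],[0,0,-1,0,0,0,1],[0,0,-1,0,0,0,1],[0,0,-1,0,0,0,1]])

```text
time: 35.25
eef_pos: [0.5624, 0.2035, 0.1717]
orientation: [2.22, 2.223, 0.001]
force: [0.2, 0.4, -0.0]
opening: 0.0854
grip_force: 0.0
```

step_arm(targets=[[-0.5,-0.5,0,0,0,0,1],[-0.5,-1,0,0,0,0,1],[-0.5,-1,0,0,0,0,1],[-0.5,-1,0,0,0,0,1],[-0.5,-1,0,0,0,0,1],[-0.5,-1,0,0,0,0,1],[-0.5,-1,0,0,0,0,1],[-0.5,-0.5,0,0,0,0,1],[0,0,0,0,0,0,1],[0,0,0,0,0,0,1],[0,0,0,0,0,0,1]])

```text
time: 36.17
eef_pos: [0.4236, 0.1236, 0.1706]
orientation: [2.219, 2.222, 0.003]
force: [0.2, 0.2, -1.0]
opening: 0.0853
grip_force: 0.0
```

```bash
python3 -c "
from h import *
T=robot.snapshot('top');S=robot.snapshot('side')
a=cv2.resize(T['frame'][140:260,60:460,::-1],None,fx=2,fy=2)
b=cv2.resize(S['frame'][100:300,100:420,::-1],None,fx=1.5,fy=1.5)
c=np.zeros((540,800,3),np.uint8);c[:240]=a;c[240:,:480]=b
cv2.imwrite('pics/g7.png',c)
P=cloud(S);Q=cloud(T)
for n,p in dict(teal=(.603,.052),mag=(.614,-.019),knob=(.555,-.19),box=(.573,-.262),steel=(.563,.203)).items():
  for X in(Q,P):
    A=X[np.hypot(X[...,0]-p[0],X[...,1]-p[1])<.035]
    A=A[A[:,2]<.12];t=A[:,2].max();print(n,t.round(3),A[A[:,2]>t-.012].mean(0).round(3))"
```

```text
teal 0.096 [0.601 0.052 0.089]
teal 0.094 [0.6   0.054 0.088]
mag 0.095 [ 0.611 -0.019  0.089]
mag 0.072 [ 0.602 -0.008  0.066]
knob 0.067 [ 0.552 -0.189  0.061]
knob 0.067 [ 0.549 -0.183  0.062]
box 0.07 [ 0.571 -0.261  0.061]
box 0.069 [ 0.569 -0.258  0.062]Traceback (most recent call last):
  File "<string>", line 12, in <module>
    A=A[A[:,2]<.12];t=A[:,2].max();print(n,t.round(3),A[A[:,2]>t-.012].mean(0).round(3))
                      ~~~~~~~~~~^^
    return umr_maximum(a, axis, None, out, keepdims, initial, where)
ValueError: zero-size array to reduction operation maximum which has no identity
```

View pics/g7.png

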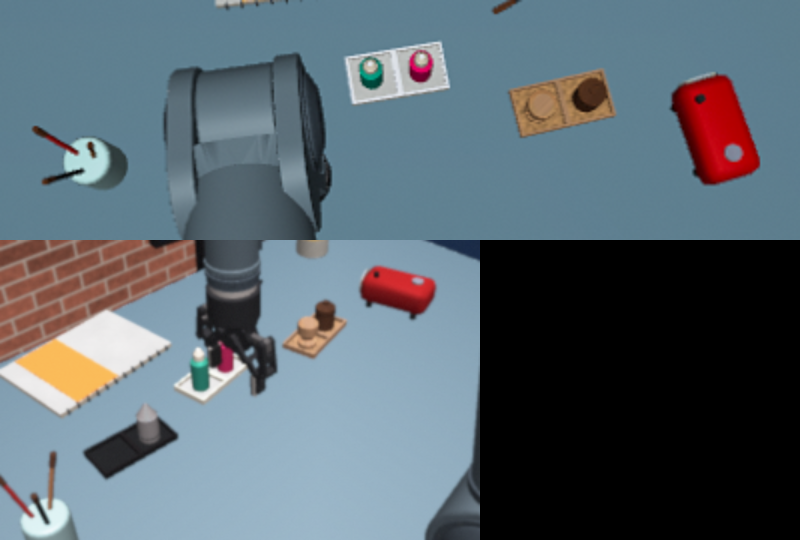

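All four pieces in the white and cork trays stand upright in their bays (top panel 372,72; 420,66; 541,104; 590,95). The steel centre stands in the black tray (side panel 148,425). The jar and compressor are where they were, so I'm handing in.

```bash
python3 -c "
from workcell import robot
print(robot.job_done())"
```

```text
the job is handed in; nothing more can be done
None
```

All five pieces are standing upright in their trays, one to a bay, neither ink bottle tipped, the compressor and brush jar were left alone, and the job was handed in at about 36 s on the robot's clock.

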